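Tilt an icon panel out of its bin onto the sloping rest

ROBOT

A 7-joint arm with a two-finger parallel gripper is mounted at the origin on the work surface. World frame = base frame: x ahead of the robot, y to its left, z up, the work surface at z = 0. Lengths are in m, angles in rad, forces in N, time in s.
With the tool pointing down it reaches from about 0.4 to 0.85 m from the base axis. Payload 10.4 kg.
Tool frame: the origin (TCP) lies on the centre line of the jaws, within the pads' length; the fingertips stand 19 mm ahead of it and the grasp point (between the pads) is the TCP (bot.nose_length is the distance from the TCP to the fingertips, in m); z points along the fingers, y is the line along which they close (so a half turn about z gives the same grasp; the last joint's range is limited). The gripper opens to 87 mm and grips with 3 to 60 N. Pads are 19 mm wide; open, the fingers measure 117 mm over their backs; the gripper's body (75 mm by 190 mm) begins 51 mm behind the grasp point.
Start: joints at [1.106, 0.332, -0.065, 1.46, 0.022, 1.35, -0.088], TCP at [0.267, -0.565, 0.242] pointing down, gripper open.
Joint ranges: [-2.6, 2.6], [-0.5, 2.12], [-1.47, 1.34], [0.16, 2.42], [-1.27, 4.41], [0.06, 2.06], [-2.6, 2.6]. Speed limits (rad/s): [2.22, 2.22, 2.79, 2.79, 3.14, 3.14, 3.14].

INTERFACE

Orientations are given as [roll, pitch, yaw] about the fixed x, y, z axes, in that order (R = Rz(yaw) Ry(pitch) Rx(roll)).
In Python, from plant import bot gives the robot as it stands.
- The arm moves only by the tool move_arm, never from a script. Its argument "rows" is a list of rows, each an object of numbers: "x", "y", "z": the shift along the tool's x, y, z in cm; "rx", "ry", "rz": the turn, a rotation vector about the tool's x, y, z in rad; "hand": the closure, from -1 (fully open) to 1 (shut). In form: [{"x": .., "y": .., "z": .., "rx": .., "ry": .., "rz": .., "hand": ..}, ...]. A call has 1 to 5 rows; each row shifts and turns the commanded pose from where the row before left it, along the tool's axes as they then stand; what a row does not reach is not made up. A row lasts 1/10 s, in which the tool goes at most 50 mm and 8.59 degrees, less where a joint would pass 70% of its speed; a pose out of reach is approached as far as the arm can. A call is refused whole if a number of a shift passes 5 or a number of a turn 0.15, either way. A call with a gripper value outside its range is refused whole. The fingers move at their own pace and stop on an object; the grip force is fixed at half the most. Time passes only in rows, so rows that do not move let the fingers close. It gives the time, the measured TCP pose, the force, the opening and the grip force at its end, in the units of the state.
- bot.state(): the state, without advancing time (a new reading comes with each control period).
- bot.grab_frame(name): name is "side" or "top"; returns a dict with "color" (400x640x3 uint8, blue, green, red), "range_z" (400x640 float32, m along the optical axis (not along the pixel's ray), 0 where there is no reading), "fov_y" (degrees; the focal length in pixels is half the picture's height over the tangent of half this angle, whatever the lens; pixels are square), "cx", "cy" (the principal point, pixels), "extrinsics" (4x4, takes a point from camera to world coordinates). Camera axes: x right, y down, z forward; pixel columns grow to the right and rows downward; lengths in m; the calibration is good to about 2 mm. A picture is of the moment at which its call begins.
- bot.finish_job(): hands the job in; it is judged then, once.
The state is a dict: "time_s": time; "joint_positions": joint angles; "joint_vel": joint speeds; "tau": joint torques, N m; "tool_pos": TCP position; "tool_rot": TCP orientation; "ft_force": force on the tool from outside, world axes, zero at the start; "torque": the same for the moment, N m; "opening": opening from 0.0 (shut) to 1.0 (fully open); "gripper_force": force on a finger pad.
Only numpy, scipy, OpenCV 4.12 (cv2) and the standard library are available. Lean on these libraries where they do the work, as an engineer would, in place of code of your own. Each camera call takes 0.05 s, during which the arm holds its last target. There are 200 camera calls.

TASK

The wooden icon panel lying in the deep white bin is caught at one end under the bin's fixed tray: take it by its batten, raise the free end first and draw it out at a slant, without prying it hard against the tray. Then lay it, batten still upwards, centred on the sloping work rest with its lower end (the one that was under the tray) slid home under the lip and against the ledge, let go, and leave the two jars and the cup where they are.

Things in the scene. Friction and masses are not known exactly. Their poses are not given: they have to be found in the camera images.
- bin: White open bin, fixed, 226 x 138 mm outside, 86 mm high; walls 8 mm, floor 6 mm (inside 210 x 122 mm, 80 mm deep). Origin: centre of its underside, z up, x along its length, roughly towards the robot. A fixed plywood tray roofs its -x end (away from the robot), from the end wall to x = -55 mm, leaving a mouth 160 mm long, shorter than the panel.
- tray: The bin's fixed plywood tray, 50 x 122 x 8 mm. Origin: middle of its free edge, on its underside, bin frame (-55, 0, 66) mm; axes as the bin's; it reaches 50 mm towards -x and spans the bin's whole inner width.
- panel: Loose wooden panel, 180 (x) x 110 (y) x 14 mm thick, about 0.2 kg, lying flat on the bin's floor, its back upwards. Origin: centre of its underside; x along its length, z up out of its back. A dark wooden batten, 18 mm wide (x), 90 mm long (y) and 26 mm tall, stands across the back, centred at x = +45 mm; its top is 40 mm above the underside. The -x end is under the bin's tray at the start.
- panel_low (a point): Middle of the bottom edge of the panel's -x end (the end under the tray at the start), on its underside, panel frame (-90, 0, 0) mm; axes as the panel's.
- rest: Fixed wooden sloping work rest, 150 mm wide. Origin: on the table under its middle; z up; its board rises towards its own +x (roughly towards the robot) at 25 degrees (0.436 rad) and is 210 mm long. At the low (-x) end a ledge stands square to the board, with a lip 6 mm thick that overhangs the board by 12 mm; clear height under the lip, square to the board: 20 mm.
- rest_ledge (a point): Middle of the line where the rest's sloping top face meets the ledge, rest frame (-95, 0, 30) mm; axes as the rest's (level, not sloped). The lower edge of the panel must come to this line.
- jar: Small brown jar with a steel lid, 56 mm across, 65 mm high, between bin and rest; leave alone. Origin: centre of its underside.
- cup: White plastic cup, 68 mm across, 80 mm high, between the far ends of bin and rest; leave alone. Origin: centre of its underside.
- glass_jar: Slim glass jar, 40 mm across, 75 mm high, between bin and rest; leave alone. Origin: centre of its underside.
Not all that is in view belongs to the job. Of the things that look like the panel, the middle-sized one is meant.

How it is judged:
By the outcome, as a careful person would: the job done as asked, in the order asked, and still so for the second after the job is handed in, with the robot touching nothing.
It also fails if it takes over 51 s, if anything falls off the work surface, if the arm or the gripper's body presses on something with over 40 N, if the wrist force passes 120 N, or if a joint passes its speed limit or range.

## Working session

There is one attempt and no reset: what is moved stays moved. The work goes in short steps, Python scripts to look and compute and a tool call to move; the robot and the scene stay as the last step left them, time stands still between calls to the robot, and variables do not carry over. Pictures are saved under pics/ and viewed, at most 10 in all, crops included, and the job is handed in when it is done.

Besides the shell and the picture viewer there is one more tool, called after "Emit:" as name(argument=value, ...) on one line, values as JSON. move_arm: Moves the arm, as the interface text tells. Its arguments: {"type":"object","properties":{"rows":{"type":"array"}},"required":["rows"]}

```bash
ls; mkdir -p pics; cat > h.py <<'E'
import numpy as np, cv2
from plant import bot
def grab(n):
    f=bot.grab_frame(n); np.savez(f'/tmp/{n}.npz',**f); return f
def load(n): return dict(np.load(f'/tmp/{n}.npz'))
def pts(f):
    h,w=f['range_z'].shape; fl=h/2/np.tan(np.radians(float(f['fov_y']))/2)
    v,u=np.mgrid[:h,:w]; z=f['range_z']
    P=np.stack([(u-float(f['cx']))*z/fl,(v-float(f['cy']))*z/fl,z],-1)
    T=f['extrinsics']; return P@T[:3,:3].T+T[:3,3]
E
python3 - <<'E'
from h import *
for n in('top','side'):
    f=grab(n); cv2.imwrite(f'pics/{n}0.png',f['color']); print(n,f['fov_y'],f['cx'],f['cy'],f['extrinsics'].round(3).tolist())
print(bot.state())
E
```

```text
pics
top 52.372257192685325 321.2666802821388 197.5645655803862 [[0.018, -0.986, 0.163, 0.27], [-1.0, -0.018, -0.002, 0.085], [0.005, -0.163, -0.987, 1.147], [0.0, 0.0, 0.0, 1.0]]
side 55.875530863950665 318.01774528038356 202.22989391877516 [[-0.74, -0.347, 0.577, -0.08], [-0.673, 0.399, -0.623, 0.634], [-0.014, -0.849, -0.528, 0.549], [0.0, 0.0, 0.0, 1.0]]
{'time_s': 0.1, 'joint_positions': array([ 1.10642364,  0.33280243, -0.06468293,  1.46085194,  0.02159971,
        1.3499127 , -0.08848478]), 'joint_vel': array([ 0.00074524, -0.00352214, -0.0009887 , -0.00254617,  0.00066827,
        0.00105331,  0.00134456]), 'tau': array([ 1.96819899e-03, -6.24545717e+01,  2.49633315e-02, -3.90714204e+01,
       -6.13710308e-02,  3.67160852e-02,  3.76390247e-06]), 'tool_pos': array([ 0.2670637 , -0.56470892,  0.24083992]), 'tool_rot': array([-3.14031508e+00,  6.36305617e-05,  4.41790845e-01]), 'ft_force': array([-0.4854134 ,  0.28424582, -0.34605791]), 'torque': array([ 0.03038755,  0.07341348, -0.0384097 ]), 'gripper_force': 0.0, 'opening': 0.9991491707323524}
```

View pics/top0.png

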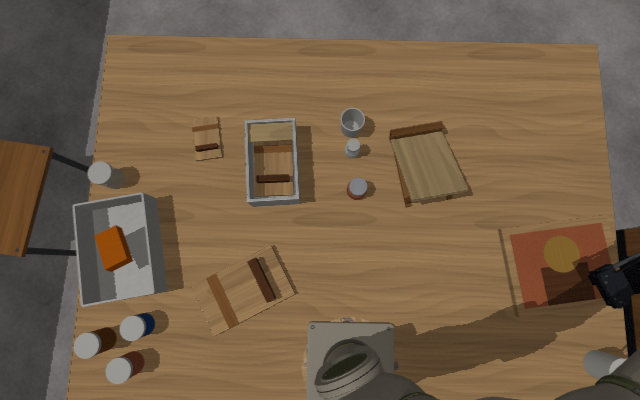

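View pics/side0.png

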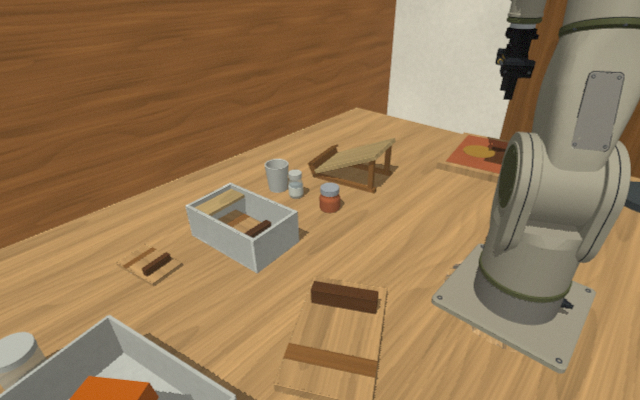

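The top view shows three panel-like things: a small one at (207,138), a large one at (245,290), and one in the white bin with the plywood tray at (273,170). The one in the bin fits: it is middle-sized and its far end is under the tray. The rest is at (428,163), the cup at (352,122), the glass jar at (353,148) and the brown jar at (358,188). I'll confirm this in an enlarged crop.

```bash
python3 - <<'E'
from h import *
f=load('top'); c=f['color'][105:215,235:475]
cv2.imwrite('pics/crop1.png',cv2.resize(c,None,fx=3.3,fy=3.3,interpolation=cv2.INTER_CUBIC))
P=pts(f)
# bin rim: z 0.08-0.092 in bin region
def rect(m):
    q=P[m][:,:2].astype(np.float32); r=cv2.minAreaRect(q); return len(q),np.round(r[0],4),np.round(r[1],4),round(r[2],2)
v,u=np.mgrid[:400,:640]
B=(u>235)&(u<310)&(v>108)&(v<215)
z=P[...,2]
print('rim',rect(B&(z>.080)&(z<.092)), np.median(z[B&(z>.08)&(z<.092)]))
print('tray',rect(B&(z>.069)&(z<.078)&(u>252)&(u<292)&(v<150)))
I=(u>252)&(u<293)&(v>140)&(v<198)
print('batten',rect(I&(z>.039)&(z<.052)),np.median(z[I&(z>.039)&(z<.052)]))
print('panel',rect(I&(z>.014)&(z<.026)),np.median(z[I&(z>.014)&(z<.026)]))
R=(u>383)&(u<475)&(v>118)&(v<210)&(z>.02)
q=P[R]; print('rest all',rect(R))
# board plane fit
S=(u>410)&(u<450)&(v>145)&(v<185); A=P[S]; c0=A.mean(0); n=np.linalg.svd(A-c0)[2][2]; n*=np.sign(n[2])
print('plane',c0,n,'slope',np.degrees(np.arccos(n[2])),'yaw',np.degrees(np.arctan2(-n[1],-n[0])))
d=(P-c0)@n
on=R&(abs(d)<.003); print('board',rect(on))
uphill=-n[:2]/np.linalg.norm(n[:2]); side=np.array([-uphill[1],uphill[0]])
for nm,m in(('board',on),('lip',R&(d>.018)&(d<.034))):
    a=(P[m][:,:2]-c0[:2])@uphill; b=(P[m][:,:2]-c0[:2])@side
    print(nm,m.sum(),'a',np.percentile(a,[0,2,50,98,100]).round(4),'b',np.percentile(b,[0,2,50,98,100]).round(4),'d',np.median(d[m]))
for nm,(x,y) in dict(cup=(352,122),gl=(353,146),jar=(358,186)).items(): print(nm,P[y,x])
E
```

```text
rim (836, array([0.5479, 0.2203]), array([0.2275, 0.1381]), 4.36) 0.08698293132529
tray (667, array([0.6281, 0.2221]), array([0.0525, 0.1064]), 3.59)
batten (223, array([0.5052, 0.2205]), array([0.0184, 0.0887]), 3.3) 0.04664740459586714
panel (1822, array([0.5368, 0.2233]), array([0.1637, 0.1113]), 1.66) 0.021321194671442
rest all (4209, array([ 0.4909, -0.074 ]), array([0.2475, 0.4857]), 27.24)
plane [ 0.54069711 -0.20796869  0.08046583] [ 0.75479321 -0.12277571  0.64437049] slope 49.88150647852787 yaw 170.76110536851644
board (276, array([ 0.547 , -0.1994]), array([0.1908, 0.0221]), 66.54)
board 276 a [-0.039  -0.0277 -0.0029  0.0194  0.025 ] b [-0.0992 -0.0935 -0.0052  0.0778  0.0824] d 0.00023426231493152536
lip 566 a [-0.0882 -0.0819 -0.0593 -0.0316 -0.0228] b [-0.1146 -0.1072 -0.0184  0.0576  0.0649] d 0.02532290188326319
cup [ 0.68302945 -0.00247146  0.00955824]
gl [ 5.90387536e-01 -4.09122994e-04  7.64283406e-02]
jar [ 0.4814209  -0.015233    0.06726465]
```

View pics/crop1.png

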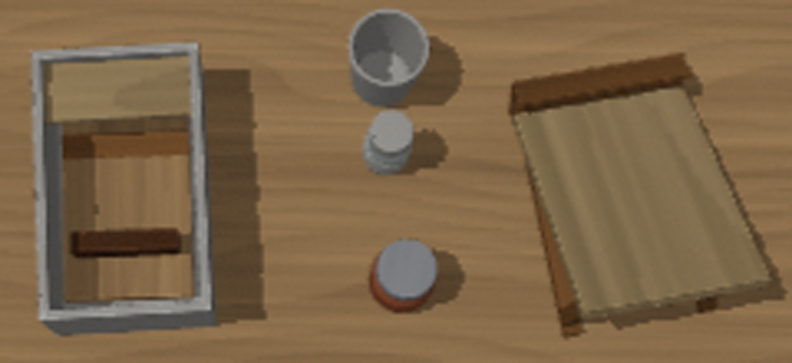

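The crop confirms it. The middle-sized panel is in the bin with its batten at crop (126,242), which is full-frame (273,178), and its far end is under the tray. The rest's lip runs from crop (512,98) to (688,68), with the board below it. The rest's plane fit was spoiled by pixels with no range reading, so I'll refit it.

```bash
python3 - <<'E'
from h import *
f=load('top'); P=pts(f); ok=f['range_z']>0; z=P[...,2]
v,u=np.mgrid[:400,:640]
S=(u>415)&(u<445)&(v>145)&(v<185)&ok; A=P[S]
for k in range(6):
    c0=A.mean(0); n=np.linalg.svd(A-c0,full_matrices=False)[2][2]; n*=np.sign(n[2]); d=(P-c0)@n; A=P[S&(abs(d)<(.01 if k<3 else .004))]
print('plane',len(A),c0,n,'slope',np.degrees(np.arccos(n[2])),'yaw',np.degrees(np.arctan2(-n[1],-n[0])))
R=(u>383)&(u<475)&(v>118)&(v<210)&ok
up=-n[:2]/np.linalg.norm(n[:2]); sd=np.array([-up[1],up[0]])
for nm,m in(('board',R&(abs(d)<.003)),('lip',R&(d>.022)&(d<.03))):
    r=cv2.minAreaRect(P[m][:,:2].astype(np.float32)); print(r)
    a=(P[m][:,:2]-c0[:2])@up; b=(P[m][:,:2]-c0[:2])@sd
    print(nm,m.sum(),'a',np.percentile(a,[0,2,50,98,100]).round(4),'b',np.percentile(b,[0,2,50,98,100]).round(4),'d',np.median(d[m]))
# bin rim and batten w/ validity
B=(u>235)&(u<310)&(v>108)&(v<215)&ok
for nm,m in(('rim',B&(z>.082)&(z<.092)),('bat',(u>252)&(u<293)&(v>165)&(v<190)&ok&(z>.04)&(z<.052))):
    r=cv2.minAreaRect(P[m][:,:2].astype(np.float32)); print(nm,r,np.median(z[m]))
for nm,(a,b,c,e,h) in dict(cup=(338,108,368,140,.07),gl=(343,136,363,160,.07),jar=(345,174,372,202,.06)).items():
    m=(u>a)&(u<c)&(v>b)&(v<e)&ok&(z>h); print(nm,cv2.minEnclosingCircle(P[m][:,:2].astype(np.float32)),z[m].max())
E
```

```text
plane 1102 [ 0.54087774 -0.20839999  0.07920686] [0.41451308 0.08298201 0.90625211] slope 25.00754663425246 yaw -168.67951572800874
((0.5819061398506165, -0.19452103972434998), (0.2652971148490906, 0.15215694904327393), 11.652280807495117)
board 3348 a [-0.1752 -0.1584 -0.003   0.086   0.0896] b [-0.0823 -0.078  -0.0071  0.0668  0.0707] d -4.0007231877317855e-05
((0.6510401964187622, -0.18130692839622498), (0.02647128514945507, 0.14968472719192505), 11.421113014221191)
lip 414 a [-0.1265 -0.1256 -0.1126 -0.1009 -0.1001] b [-0.0798 -0.0771 -0.005   0.0671  0.0699] d 0.02600617568426309
rim ((0.5479490756988525, 0.2202591598033905), (0.22750426828861237, 0.13812465965747833), 4.364029407501221) 0.08714150486919503
bat ((0.5051606893539429, 0.2204708456993103), (0.01843351684510708, 0.08869017660617828), 3.3009121417999268) 0.0467242645378676
cup ((0.6538092494010925, -0.0011648882646113634), 0.04501865431666374) 0.08428404810712742
gl ((0.5963582396507263, -0.0012215623864904046), 0.018793707713484764) 0.08191500554741316
jar ((0.4823817014694214, -0.015391302295029163), 0.025151852518320084) 0.07197468197661672
```

```bash
cat > plan.py <<'E'
from h import *
from scipy.spatial.transform import Rotation as Ro, Slerp
def rpy(a): return Ro.from_euler('xyz',a)
def rows(p0,R0,p1,R1,mm=45,rad=.14,nmin=1,hand=-1):
    """equal rows taking pose 0 to pose 1"""
    n=max(nmin,int(np.ceil(max(np.linalg.norm(p1-p0)*1e3/mm,(R0.inv()*R1).magnitude()/rad))))
    S=Slerp([0,1],Ro.concatenate([R0,R1])); p,R=np.array(p0),R0
    for k in range(1,n+1):
        t=R.inv().apply(p0+(p1-p0)*k/n-p)*100; w=(R.inv()*S(k/n)).as_rotvec()
        t,w=t.round(2),w.round(3); print(dict(zip(('x','y','z','rx','ry','rz'),[*t.tolist(),*w.tolist()])))
        p=p+R.apply(t/100); R=R*Ro.from_rotvec(w)
    return p,R
def cur():
    s=bot.state(); return np.array(s['tool_pos']),rpy(s['tool_rot'])
E
python3 - <<'E'
from plan import *
p,R=cur()
rows(p,R,np.array([.505,.2205,.20]),rpy([np.pi,0,1.635]))
E
```

```text
{'x': 2.9, 'y': -3.2, 'z': 0.22, 'rx': -0.0, 'ry': -0.0, 'rz': -0.063}
{'x': 3.09, 'y': -3.01, 'z': 0.22, 'rx': -0.0, 'ry': -0.0, 'rz': -0.063}
{'x': 3.28, 'y': -2.81, 'z': 0.22, 'rx': -0.0, 'ry': -0.0, 'rz': -0.062}
{'x': 3.45, 'y': -2.6, 'z': 0.22, 'rx': -0.0, 'ry': -0.0, 'rz': -0.063}
{'x': 3.6, 'y': -2.38, 'z': 0.21, 'rx': -0.0, 'ry': -0.0, 'rz': -0.063}
{'x': 3.75, 'y': -2.15, 'z': 0.22, 'rx': -0.0, 'ry': -0.0, 'rz': -0.063}
{'x': 3.87, 'y': -1.91, 'z': 0.22, 'rx': -0.0, 'ry': -0.0, 'rz': -0.063}
{'x': 3.99, 'y': -1.66, 'z': 0.22, 'rx': -0.0, 'ry': -0.0, 'rz': -0.062}
{'x': 4.08, 'y': -1.41, 'z': 0.22, 'rx': -0.0, 'ry': -0.0, 'rz': -0.063}
{'x': 4.16, 'y': -1.15, 'z': 0.22, 'rx': -0.0, 'ry': -0.001, 'rz': -0.063}
{'x': 4.23, 'y': -0.89, 'z': 0.21, 'rx': -0.001, 'ry': 0.0, 'rz': -0.063}
{'x': 4.27, 'y': -0.62, 'z': 0.22, 'rx': 0.0, 'ry': 0.0, 'rz': -0.063}
{'x': 4.3, 'y': -0.35, 'z': 0.21, 'rx': 0.0, 'ry': 0.0, 'rz': -0.062}
{'x': 4.32, 'y': -0.08, 'z': 0.21, 'rx': 0.0, 'ry': 0.0, 'rz': -0.063}
{'x': 4.32, 'y': 0.19, 'z': 0.22, 'rx': 0.0, 'ry': 0.0, 'rz': -0.063}
{'x': 4.29, 'y': 0.47, 'z': 0.21, 'rx': 0.0, 'ry': 0.0, 'rz': -0.063}
{'x': 4.25, 'y': 0.73, 'z': 0.22, 'rx': -0.0, 'ry': 0.0, 'rz': -0.063}
{'x': 4.21, 'y': 1.0, 'z': 0.21, 'rx': -0.0, 'ry': 0.0, 'rz': -0.062}
{'x': 4.13, 'y': 1.25, 'z': 0.21, 'rx': -0.0, 'ry': 0.0, 'rz': -0.063}
```

Emit:
move_arm(rows=[{"x":2.9,"y":-3.2,"z":0.2,"rx":0,"ry":0,"rz":-0.063,"hand":0},{"x":3.1,"y":-3.0,"z":0.2,"rx":0,"ry":0,"rz":-0.063,"hand":0},{"x":3.3,"y":-2.8,"z":0.2,"rx":0,"ry":0,"rz":-0.063,"hand":0},{"x":3.5,"y":-2.6,"z":0.2,"rx":0,"ry":0,"rz":-0.063,"hand":0},{"x":3.6,"y":-2.4,"z":0.2,"rx":0,"ry":0,"rz":-0.063,"hand":0}])

```text
time_s: 0.6
tool_pos: [0.3306, -0.3561, 0.2312]
tool_rot: [-3.141, 0.0, 0.759]
ft_force: [0.5, 0.3, -0.4]
opening: 0.632
gripper_force: 0.0
```

Emit:
move_arm(rows=[{"x":3.8,"y":-2.2,"z":0.2,"rx":0,"ry":0,"rz":-0.063,"hand":0},{"x":3.9,"y":-1.9,"z":0.2,"rx":0,"ry":0,"rz":-0.063,"hand":0},{"x":4.0,"y":-1.7,"z":0.2,"rx":0,"ry":0,"rz":-0.063,"hand":0},{"x":4.1,"y":-1.4,"z":0.2,"rx":0,"ry":0,"rz":-0.063,"hand":0},{"x":4.2,"y":-1.1,"z":0.2,"rx":0,"ry":0,"rz":-0.063,"hand":0}])

```text
time_s: 1.1
tool_pos: [0.3936, -0.1481, 0.2214]
tool_rot: [3.142, 0.0, 1.074]
ft_force: [1.5, -0.7, 0.0]
opening: 0.502
gripper_force: 0.0
```

Emit:
move_arm(rows=[{"x":4.2,"y":-0.9,"z":0.2,"rx":0,"ry":0,"rz":-0.063,"hand":0},{"x":4.3,"y":-0.6,"z":0.2,"rx":0,"ry":0,"rz":-0.063,"hand":0},{"x":4.3,"y":-0.4,"z":0.2,"rx":0,"ry":0,"rz":-0.063,"hand":0},{"x":4.3,"y":-0.1,"z":0.2,"rx":0,"ry":0,"rz":-0.063,"hand":0},{"x":4.3,"y":0.2,"z":0.2,"rx":0,"ry":0,"rz":-0.063,"hand":0}])

```text
time_s: 1.6
tool_pos: [0.4551, 0.0584, 0.2115]
tool_rot: [3.141, 0.0, 1.389]
ft_force: [1.1, -0.9, -0.3]
opening: 0.5
gripper_force: 0.0
```

Emit:
move_arm(rows=[{"x":4.3,"y":0.5,"z":0.2,"rx":0,"ry":0,"rz":-0.063,"hand":0},{"x":4.2,"y":0.7,"z":0.2,"rx":0,"ry":0,"rz":-0.063,"hand":0},{"x":4.2,"y":1.0,"z":0.2,"rx":0,"ry":0,"rz":-0.063,"hand":0},{"x":4.1,"y":1.2,"z":0.2,"rx":0,"ry":0,"rz":-0.063,"hand":0},{"x":0,"y":0,"z":0,"rx":0,"ry":0,"rz":0,"hand":0}])

```text
time_s: 2.1
tool_pos: [0.5031, 0.2273, 0.2027]
tool_rot: [-3.14, -0.004, 1.648]
ft_force: [-1.0, -0.2, 0.4]
opening: 0.5
gripper_force: 0.0
```

```bash
python3 - <<'E'
from plan import *
p,R=cur(); s=bot.state(); print(s['time_s'],s['opening'],p,s['tool_rot'],s['joint_positions'])
R1=rpy([np.pi,0,1.635])
p,R=rows(p,R,np.array([.505,.2205,.07]),R1)
E
```

```text
2.1 0.5001440597224236 [0.50313153 0.22728479 0.20268234] [-3.13976343 -0.00380376  1.64768652] [ 0.2230831   0.3087279  -0.85967284  1.67369921  0.23896791  1.27053039
 -0.60751609]
{'x': -0.25, 'y': 0.05, 'z': 4.42, 'rx': -0.001, 'ry': -0.001, 'rz': 0.004}
{'x': -0.24, 'y': 0.05, 'z': 4.42, 'rx': -0.0, 'ry': -0.002, 'rz': 0.004}
{'x': -0.23, 'y': 0.05, 'z': 4.43, 'rx': -0.001, 'ry': -0.001, 'rz': 0.005}
```

Emit:
move_arm(rows=[{"x":0,"y":0,"z":3.5,"rx":0,"ry":0,"rz":0,"hand":0},{"x":0,"y":0,"z":4,"rx":0,"ry":0,"rz":0,"hand":0},{"x":0,"y":0,"z":3,"rx":0,"ry":0,"rz":0,"hand":0},{"x":0,"y":0,"z":0,"rx":0,"ry":0,"rz":0,"hand":0},{"x":0,"y":0,"z":0,"rx":0,"ry":0,"rz":0,"hand":0}])

```text
time_s: 2.6
tool_pos: [0.5041, 0.2213, 0.0991]
tool_rot: [-3.141, -0.0, 1.639]
ft_force: [-0.8, -0.6, 0.3]
opening: 0.503
gripper_force: 0.0
```

```bash
python3 - <<'E'
from plan import *
p,R=cur(); s=bot.state(); print(p,s['tool_rot'],s['joint_positions'])
rows(p,R,np.array([.505,.2205,.044]),rpy([np.pi,0,1.635]),mm=20)
f=grab('side'); cv2.imwrite('pics/s1.png',cv2.resize(f['color'][130:280,160:340],None,fx=4,fy=4,interpolation=cv2.INTER_CUBIC))
E
```

```text
[0.50413681 0.22131451 0.09911312] [-3.14104379e+00 -4.77581815e-05  1.63858585e+00] [ 0.18223203  0.41640764 -0.81185998  1.78754615  0.33819147  1.08359142
 -0.68051967]
{'x': -0.03, 'y': 0.03, 'z': 1.84, 'rx': -0.0, 'ry': -0.0, 'rz': 0.001}
{'x': -0.03, 'y': 0.03, 'z': 1.83, 'rx': -0.0, 'ry': -0.0, 'rz': 0.001}
{'x': -0.03, 'y': 0.02, 'z': 1.84, 'rx': -0.001, 'ry': -0.0, 'rz': 0.002}
```

View pics/s1.png

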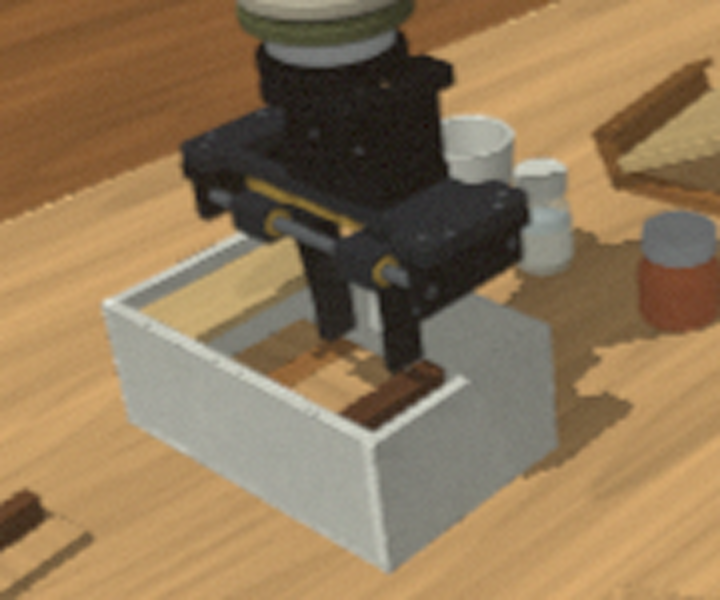

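The side view shows the fingers, at crop (335,330) and (400,360), straddling the line of the batten at (400,390) inside the bin. They are clear of the walls, so I'll go down and close.

Emit:
move_arm(rows=[{"x":0,"y":0.1,"z":2,"rx":0,"ry":0,"rz":0,"hand":0},{"x":0,"y":0,"z":1.5,"rx":0,"ry":0,"rz":0,"hand":0},{"x":0,"y":0,"z":1,"rx":0,"ry":0,"rz":0,"hand":0},{"x":0,"y":0,"z":1,"rx":0,"ry":0,"rz":0,"hand":0},{"x":0,"y":0,"z":0,"rx":0,"ry":0,"rz":0,"hand":0}])

```text
time_s: 3.15
tool_pos: [0.5047, 0.2212, 0.0426]
tool_rot: [-3.14, 0.0, 1.639]
ft_force: [0.4, -0.6, -0.1]
opening: 0.504
gripper_force: 0.0
```

Emit:
move_arm(rows=[{"x":0,"y":0,"z":0,"rx":0,"ry":0,"rz":0,"hand":0.3},{"x":0,"y":0,"z":0,"rx":0,"ry":0,"rz":0,"hand":0.6},{"x":0,"y":0,"z":0,"rx":0,"ry":0,"rz":0,"hand":1},{"x":0,"y":0,"z":0,"rx":0,"ry":0,"rz":0,"hand":1},{"x":0,"y":0,"z":0,"rx":0,"ry":0,"rz":0,"hand":1}])

```text
time_s: 3.65
tool_pos: [0.5049, 0.2215, 0.0438]
tool_rot: [-3.141, 0.0, 1.639]
ft_force: [-3.0, -1.4, 5.2]
opening: 0.2
gripper_force: 30.0
```

```bash
python3 - <<'E'
from plan import *
p,R=cur(); s=bot.state(); print(p,s['tool_rot'],s['ft_force'],s['opening'],s['gripper_force'])
c,sn=-R.as_matrix()[:,1],0
up=np.array([0,0,1.]); ex=c/np.linalg.norm(c)
L=p-ex*.135-up*(p[2]-.006)   # low edge
off=p-L; ax=R.apply([1,0,0])
def pose(th,L): 
    Q=Ro.from_rotvec(ax*th); return L+Q.apply(off),Q*R
print('tilt')
P,RR=p,R
for th,dz in [(.14,.002),(.29,.005),(.436,.008)]:
    P1,R1=pose(th,L+up*dz); P,RR=rows(P,RR,P1,R1,rad=.05)
print('draw', 'unit', np.cos(.436),np.sin(.436), P)
E
```

```text
[0.50492978 0.22151277 0.04381437] [-3.14132788e+00  2.80801795e-04  1.63882573e+00] [-3.01165598 -1.382503    5.17501338] 0.2002838165957691 30.005711350240745
tilt
{'x': -0.0, 'y': 0.22, 'z': -0.68, 'rx': 0.047, 'ry': 0.0, 'rz': 0.0}
{'x': -0.0, 'y': 0.19, 'z': -0.69, 'rx': 0.046, 'ry': 0.0, 'rz': 0.0}
{'x': -0.0, 'y': 0.15, 'z': -0.7, 'rx': 0.047, 'ry': 0.0, 'rz': -0.0}
{'x': -0.0, 'y': 0.23, 'z': -0.76, 'rx': 0.05, 'ry': -0.0, 'rz': 0.0}
{'x': -0.0, 'y': 0.18, 'z': -0.77, 'rx': 0.05, 'ry': -0.0, 'rz': -0.0}
{'x': -0.0, 'y': 0.15, 'z': -0.78, 'rx': 0.05, 'ry': -0.0, 'rz': -0.0}
{'x': -0.0, 'y': 0.2, 'z': -0.74, 'rx': 0.049, 'ry': 0.0, 'rz': -0.0}
{'x': -0.0, 'y': 0.17, 'z': -0.74, 'rx': 0.048, 'ry': 0.0, 'rz': 0.0}
{'x': -0.0, 'y': 0.13, 'z': -0.75, 'rx': 0.049, 'ry': -0.0, 'rz': -0.0}
draw unit 0.9064481785332217 0.42231706055261925 [0.53344642 0.22347304 0.10527375]
```

The grip is good: 17.4 mm opening against the 18 mm batten. Next I'll tilt about the low end.

Emit:
move_arm(rows=[{"x":0,"y":0.2,"z":-0.7,"rx":0.047,"ry":0,"rz":0,"hand":1},{"x":0,"y":0.2,"z":-0.7,"rx":0.047,"ry":0,"rz":0,"hand":1},{"x":0,"y":0.15,"z":-0.7,"rx":0.047,"ry":0,"rz":0,"hand":1},{"x":0,"y":0.2,"z":-0.75,"rx":0.05,"ry":0,"rz":0,"hand":1},{"x":0,"y":0,"z":0,"rx":0,"ry":0,"rz":0,"hand":1}])

```text
time_s: 4.15
tool_pos: [0.5161, 0.2218, 0.0714]
tool_rot: [-2.951, -0.001, 1.637]
ft_force: [1.6, -0.3, -2.0]
opening: 0.201
gripper_force: 30.0
```

Emit:
move_arm(rows=[{"x":0,"y":0.2,"z":-0.75,"rx":0.05,"ry":0,"rz":0,"hand":1},{"x":0,"y":0.15,"z":-0.8,"rx":0.05,"ry":0,"rz":0,"hand":1},{"x":0,"y":0.2,"z":-0.75,"rx":0.05,"ry":0,"rz":0,"hand":1},{"x":0,"y":0.15,"z":-0.75,"rx":0.048,"ry":0,"rz":0,"hand":1},{"x":0,"y":0.15,"z":-0.75,"rx":0.048,"ry":0,"rz":0,"hand":1}])

```text
time_s: 4.65
tool_pos: [0.5335, 0.2234, 0.105]
tool_rot: [-2.704, 0.001, 1.639]
ft_force: [-0.3, 0.4, -1.5]
opening: 0.204
gripper_force: 30.0
```

Emit:
move_arm(rows=[{"x":0,"y":0,"z":0,"rx":0,"ry":0,"rz":0,"hand":1},{"x":0,"y":0,"z":0,"rx":0,"ry":0,"rz":0,"hand":1}])

```text
time_s: 4.85
tool_pos: [0.5332, 0.2236, 0.1045]
tool_rot: [-2.706, 0.0, 1.639]
ft_force: [-1.3, 0.1, -1.7]
opening: 0.206
gripper_force: 30.0
```

```bash
python3 - <<'E'
from plan import *
p,R=cur(); s=bot.state(); print(p,R.as_matrix().round(3).tolist(),s['joint_positions'].round(2),s['ft_force'],s['torque'],s['opening'])
f=grab('side'); cv2.imwrite('pics/s2.png',cv2.resize(f['color'][110:290,150:350],None,fx=3.3,fy=3.3,interpolation=cv2.INTER_CUBIC))
E
```

```text
[0.53321198 0.22359699 0.10450716] [[-0.068, 0.904, -0.421], [0.998, 0.062, -0.029], [-0.0, -0.422, -0.907]] [ 0.07  0.77 -0.74  1.34  0.27  1.59 -0.59] [-1.29871831  0.08485057 -1.66793987] [ 0.05744276 -0.71658411  0.00808368] 0.20627141078100192
```

View pics/s2.png

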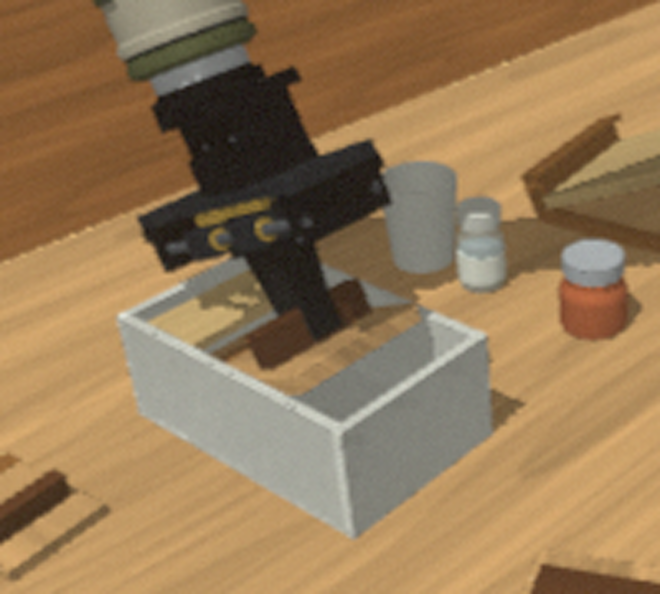

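The panel is now tilted about 25° with its free end above the rim at crop (420,310), and the forces are small. I'll draw it along its own axis, then lift.

Emit:
move_arm(rows=[{"x":0,"y":-0.7,"z":0,"rx":0,"ry":0,"rz":0,"hand":1},{"x":0,"y":-1,"z":0,"rx":0,"ry":0,"rz":0,"hand":1},{"x":0,"y":-1,"z":0,"rx":0,"ry":0,"rz":0,"hand":1},{"x":0,"y":-1,"z":0,"rx":0,"ry":0,"rz":0,"hand":1},{"x":0,"y":-1,"z":0,"rx":0,"ry":0,"rz":0,"hand":1}])

```text
time_s: 5.4
tool_pos: [0.4902, 0.2204, 0.1259]
tool_rot: [-2.705, 0.0, 1.639]
ft_force: [-0.2, -0.1, -2.4]
opening: 0.203
gripper_force: 30.0
```

Emit:
move_arm(rows=[{"x":0,"y":-1,"z":0,"rx":0,"ry":0,"rz":0,"hand":1},{"x":0,"y":-1.3,"z":0,"rx":0,"ry":0,"rz":0,"hand":1},{"x":0,"y":-1,"z":0,"rx":0,"ry":0,"rz":0,"hand":1},{"x":0,"y":-0.4,"z":-0.8,"rx":0,"ry":0,"rz":0,"hand":1},{"x":0,"y":-0.6,"z":-1.4,"rx":0,"ry":0,"rz":0,"hand":1}])

```text
time_s: 5.9
tool_pos: [0.4612, 0.2181, 0.1639]
tool_rot: [-2.704, 0.001, 1.639]
ft_force: [0.2, 0.6, -2.1]
opening: 0.204
gripper_force: 30.0
```

Emit:
move_arm(rows=[{"x":0,"y":-0.9,"z":-2,"rx":0,"ry":0,"rz":0,"hand":1},{"x":0,"y":-0.9,"z":-2,"rx":0,"ry":0,"rz":0,"hand":1},{"x":0,"y":-0.9,"z":-2,"rx":0,"ry":0,"rz":0,"hand":1},{"x":0,"y":-0.9,"z":-2,"rx":0,"ry":0,"rz":0,"hand":1},{"x":0,"y":-0.5,"z":-1,"rx":0,"ry":0,"rz":0,"hand":1}])

```text
time_s: 6.4
tool_pos: [0.4632, 0.219, 0.2649]
tool_rot: [-2.707, -0.001, 1.639]
ft_force: [0.8, 0.4, -2.9]
opening: 0.206
gripper_force: 30.0
```

Emit:
move_arm(rows=[{"x":0,"y":0,"z":0,"rx":0,"ry":0,"rz":0,"hand":1},{"x":0,"y":0,"z":0,"rx":0,"ry":0,"rz":0,"hand":1}])

```text
time_s: 6.6
tool_pos: [0.4625, 0.2184, 0.2618]
tool_rot: [-2.704, 0.0, 1.639]
ft_force: [0.1, -0.5, -2.7]
opening: 0.203
gripper_force: 30.0
```

```bash
python3 - <<'E'
from plan import *
p,R=cur(); s=bot.state(); print(p,R.as_matrix().round(3).tolist(),s['joint_positions'].round(2),s['ft_force'],s['torque'],s['opening'])
f=grab('side'); g=grab('top')
a=cv2.resize(f['color'][50:290,130:370],(400,400)); b=cv2.resize(g['color'][80:280,200:400],(400,400)); cv2.imwrite('pics/s3.png',np.hstack([a,b]))
# panel surface in hand frame: x=-tool y, z=-tool z
for n,h in(('side',f),('top',g)):
    P=pts(h); q=(P-p)@R.as_matrix(); q[...,1:]*=-1; q[...,0]*=-1
    ok=(h['range_z']>0)&(q[...,0]>-.2)&(q[...,0]<.08)&(abs(q[...,1])<.08)&(q[...,2]>-.06)&(q[...,2]<.02)
    print(n,ok.sum())
    np.save(f'/tmp/q{n}.npy',q[ok])
E
```

```text
[0.46247574 0.21841708 0.26175195] [[-0.068, 0.904, -0.422], [0.998, 0.061, -0.029], [-0.0, -0.423, -0.906]] [ 0.16  0.51 -0.83  1.38  0.13  1.77 -0.61] [ 0.14094133 -0.47266328 -2.7059158 ] [ 0.03260289 -0.78436096  0.02160215] 0.20280117196717767
side 1629
top 851
```

View pics/s3.png

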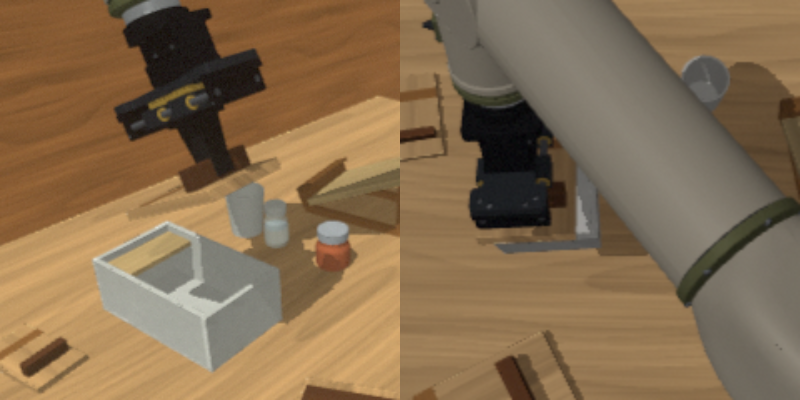

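The panel is clear of the bin: in the left half it hangs at (210,185), slanted, batten up, and the bin is empty. Next I'll measure how it sits in the hand.

```bash
python3 - <<'E'
from plan import *
for n in('side','top'):
    q=np.load(f'/tmp/q{n}.npy')
    m=(abs(q[:,2]+.024)<.005); t=q[m]
    A=np.c_[t[:,:2],np.ones(len(t))]; 
    for _ in range(5):
        k=np.linalg.lstsq(A,t[:,2],rcond=None)[0]; r=abs(t[:,2]-A@k); t=t[r<.003]; A=A[r<.003]
    print(n,len(t),'plane',k.round(4),'rect',cv2.minAreaRect((t[:,:2]*1000).astype(np.float32)),np.percentile(t[:,0],[0,1,99,100]).round(4),np.percentile(t[:,1],[0,1,99,100]).round(4))
    b=q[(q[:,2]>-.018)&(q[:,2]<.006)&(abs(q[:,0])<.014)]; print('batt',len(b),np.percentile(b[:,0],[1,99]),np.percentile(b[:,1],[0,1,99,100]),np.percentile(b[:,2],[1,99]))
E
```

```text
side 388 plane [ 0.0175 -0.0108 -0.025 ] rect ((-1.5750083923339844, -14.845108032226562), (109.76207733154297, 130.0536651611328), 0.3799099326133728) [-0.0568 -0.0561  0.051   0.0531] [-0.0799 -0.0787  0.0483  0.05  ]
batt 195 [-0.0130009  0.0107277] [-0.01656969 -0.01241284  0.02227685  0.02248697] [-0.01760335  0.00584245]
top 596 plane [ 0.0023 -0.0043 -0.0224] rect ((0.9478034973144531, -17.59981918334961), (124.63347625732422, 109.56010437011719), 89.90062713623047) [-0.0537 -0.0508  0.0556  0.0558] [-0.0799 -0.0796  0.0441  0.0448]Traceback (most recent call last):
  File "<stdin>", line 9, in <module>
    return _quantile_unchecked(
        a, q, axis, out, overwrite_input, method, keepdims, weights)
    return _ureduce(a,
                    func=_quantile_ureduce_func,
    ...<5 lines>...
                    overwrite_input=overwrite_input,
                    method=method)
    r = func(a, **kwargs)
    result = _quantile(arr,
                       quantiles=q,
    ...<2 lines>...
                       out=out,
                       weights=wgt)
    slices_having_nans = np.isnan(arr[-1, ...])
                                  ~~~^^^^^^^^^
IndexError: index -1 is out of bounds for axis 0 with size 0
```

```bash
cat > tgt.py <<'E'
from plan import *
yaw=np.radians(191.4); s=np.radians(25)
h=np.array([np.cos(yaw),np.sin(yaw),0]); uz=np.array([0,0,1.])
ex=h*np.cos(s)+uz*np.sin(s); ez=uz*np.cos(s)-h*np.sin(s); ey=np.cross(ez,ex)
led=np.array([.6379,-.1835,.0305])
RT=Ro.from_matrix(np.c_[-ey,-ex,-ez])
def tcp(slide,hover): return led+ex*(.135+slide)+ez*(.0378+hover)
E
python3 - <<'E'
from tgt import *
p,R=cur(); print(tcp(0,0),tcp(.045,.06),RT.as_euler('xyz'))
rows(p,R,tcp(.045,.06)+uz*.05,RT,mm=32)
E
```

```text
[ 0.5336221  -0.20452611  0.1218119 ] [ 0.5184997  -0.20757532  0.19520819] [-2.70526034e+00  2.22044605e-16  1.76976386e+00]
{'x': -3.06, 'y': 0.23, 'z': 0.02, 'rx': -0.0, 'ry': -0.004, 'rz': -0.009}
{'x': -3.06, 'y': 0.19, 'z': 0.04, 'rx': -0.0, 'ry': -0.004, 'rz': -0.008}
{'x': -3.07, 'y': 0.18, 'z': 0.04, 'rx': -0.0, 'ry': -0.004, 'rz': -0.009}
{'x': -3.07, 'y': 0.14, 'z': 0.06, 'rx': -0.001, 'ry': -0.004, 'rz': -0.008}
{'x': -3.06, 'y': 0.12, 'z': 0.08, 'rx': 0.0, 'ry': -0.004, 'rz': -0.009}
{'x': -3.07, 'y': 0.1, 'z': 0.08, 'rx': 0.0, 'ry': -0.004, 'rz': -0.008}
{'x': -3.07, 'y': 0.07, 'z': 0.1, 'rx': -0.0, 'ry': -0.004, 'rz': -0.009}
{'x': -3.07, 'y': 0.04, 'z': 0.11, 'rx': -0.0, 'ry': -0.003, 'rz': -0.008}
{'x': -3.06, 'y': 0.02, 'z': 0.11, 'rx': -0.0, 'ry': -0.004, 'rz': -0.009}
{'x': -3.07, 'y': -0.01, 'z': 0.13, 'rx': -0.001, 'ry': -0.004, 'rz': -0.008}
{'x': -3.07, 'y': -0.04, 'z': 0.15, 'rx': 0.0, 'ry': -0.004, 'rz': -0.009}
{'x': -3.06, 'y': -0.06, 'z': 0.15, 'rx': 0.0, 'ry': -0.004, 'rz': -0.008}
{'x': -3.07, 'y': -0.09, 'z': 0.17, 'rx': 0.0, 'ry': -0.004, 'rz': -0.009}
{'x': -3.06, 'y': -0.11, 'z': 0.18, 'rx': -0.0, 'ry': -0.004, 'rz': -0.008}
```

Emit:
move_arm(rows=[{"x":-1.5,"y":0.2,"z":0,"rx":0,"ry":-0.004,"rz":-0.009,"hand":1},{"x":-3,"y":0.2,"z":0,"rx":0,"ry":-0.004,"rz":-0.008,"hand":1},{"x":-3,"y":0.2,"z":0.05,"rx":0,"ry":-0.004,"rz":-0.009,"hand":1},{"x":-3,"y":0.15,"z":0.05,"rx":0,"ry":-0.004,"rz":-0.008,"hand":1},{"x":-3,"y":0.1,"z":0.1,"rx":0,"ry":-0.004,"rz":-0.009,"hand":1}])

```text
time_s: 7.2
tool_pos: [0.4811, 0.0833, 0.256]
tool_rot: [-2.703, -0.0, 1.687]
ft_force: [0.2, -0.1, -2.4]
opening: 0.204
gripper_force: 30.0
```

Emit:
move_arm(rows=[{"x":-3,"y":0.1,"z":0.1,"rx":0,"ry":-0.004,"rz":-0.008,"hand":1},{"x":-3,"y":0.1,"z":0.1,"rx":0,"ry":-0.004,"rz":-0.009,"hand":1},{"x":-3,"y":0,"z":0.1,"rx":0,"ry":-0.004,"rz":-0.008,"hand":1},{"x":-3,"y":0,"z":0.1,"rx":0,"ry":-0.004,"rz":-0.009,"hand":1},{"x":-3,"y":0,"z":0.15,"rx":0,"ry":-0.004,"rz":-0.008,"hand":1}])

```text
time_s: 7.7
tool_pos: [0.5005, -0.0653, 0.2502]
tool_rot: [-2.703, -0.0, 1.733]
ft_force: [0.9, -0.5, -1.7]
opening: 0.205
gripper_force: 30.0
```

Emit:
move_arm(rows=[{"x":-3,"y":0,"z":0.15,"rx":0,"ry":-0.004,"rz":-0.009,"hand":1},{"x":-3,"y":0,"z":0.15,"rx":0,"ry":-0.004,"rz":-0.008,"hand":1},{"x":-3,"y":-0.1,"z":0.2,"rx":0,"ry":-0.004,"rz":-0.009,"hand":1},{"x":-3,"y":-0.1,"z":0.2,"rx":0,"ry":-0.004,"rz":-0.008,"hand":1},{"x":-1.5,"y":0,"z":0,"rx":0,"ry":0,"rz":0,"hand":1}])

```text
time_s: 8.2
tool_pos: [0.5195, -0.2006, 0.2443]
tool_rot: [-2.702, 0.0, 1.768]
ft_force: [0.1, -0.3, -2.7]
opening: 0.204
gripper_force: 30.0
```

Emit:
move_arm(rows=[{"x":0,"y":0,"z":0,"rx":0,"ry":0,"rz":0,"hand":1},{"x":0,"y":0,"z":0,"rx":0,"ry":0,"rz":0,"hand":1}])

```text
time_s: 8.4
tool_pos: [0.5202, -0.1964, 0.2452]
tool_rot: [-2.704, -0.001, 1.771]
ft_force: [0.0, 0.6, -2.1]
opening: 0.201
gripper_force: 30.0
```

```bash
python3 - <<'E'
from tgt import *
p,R=cur(); s=bot.state(); print(p,s['tool_rot'],s['joint_positions'].round(2),s['ft_force'],s['opening'])
rows(p,R,tcp(.045,.02),RT,mm=25)
f=grab('side'); cv2.imwrite('pics/s4.png',cv2.resize(f['color'][60:220,240:440],None,fx=4,fy=4,interpolation=cv2.INTER_CUBIC)[:600])
g=grab('top')
for n,h in(('side',f),('top',g)):
    q=(pts(h)-p)@R.as_matrix(); q=np.stack([-q[...,1],-q[...,0],-q[...,2]],-1)  # panel x,y,z about TCP
    t=q[(h['range_z']>0)&(q[...,0]>-.16)&(q[...,0]<.07)&(abs(q[...,1])<.09)&(abs(q[...,2]+.024)<.006)]
    t=t[abs(t[:,2]-np.median(t[:,2]))<.004]; k=np.linalg.lstsq(np.c_[t[:,:2],np.ones(len(t))],t[:,2],rcond=None)[0]
    print(n,len(t),k.round(4),cv2.minAreaRect((t[:,:2]*1000).astype(np.float32)),t.min(0).round(4),t.max(0).round(4))
E
```

```text
[ 0.5201699  -0.19641364  0.24520711] [-2.70439636e+00 -1.04082523e-03  1.77111656e+00] [ 0.64  0.55 -0.68  1.31  0.42  1.83  0.18] [ 0.03153538  0.60289262 -2.09597422] 0.20077568123822812
{'x': -0.27, 'y': 0.44, 'z': 2.17, 'rx': -0.0, 'ry': -0.0, 'rz': 0.0}
{'x': -0.26, 'y': 0.45, 'z': 2.18, 'rx': -0.0, 'ry': -0.0, 'rz': 0.001}
{'x': -0.27, 'y': 0.44, 'z': 2.17, 'rx': -0.001, 'ry': -0.0, 'rz': 0.0}
{'x': -0.27, 'y': 0.44, 'z': 2.17, 'rx': 0.0, 'ry': -0.0, 'rz': 0.001}
side 366 [-0.0009  0.0137 -0.0256] ((-41.5863037109375, -1.0321083068847656), (183.13400268554688, 114.75979614257812), 0.7782629728317261) [-0.1326 -0.0592 -0.0294] [ 0.0494  0.0572 -0.0216]
top 1268 [-0.0026  0.0007 -0.0218] ((-45.89979553222656, -1.7477188110351562), (185.1053466796875, 107.9071044921875), 1.0993701219558716) [-0.1382 -0.055  -0.0258] [ 0.0458  0.0538 -0.0181]
```

View pics/s4.png

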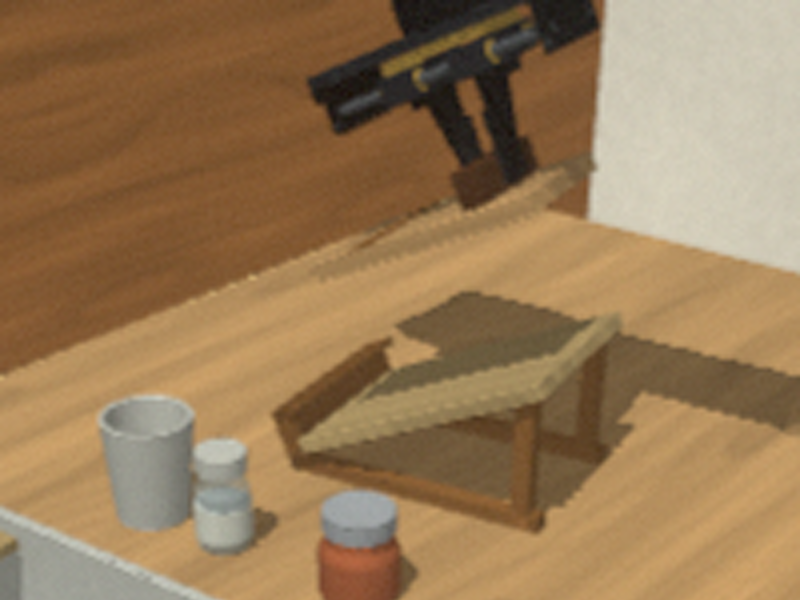

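The side view shows the panel above the rest, parallel to the board, with its low end at crop (320,270) up-slope of the lip at (330,395). The in-hand fit matches the given sizes, so I'll descend.

Emit:
move_arm(rows=[{"x":-0.2,"y":0.4,"z":1.5,"rx":0,"ry":0,"rz":0,"hand":1},{"x":-0.3,"y":0.5,"z":2.2,"rx":0,"ry":0,"rz":0,"hand":1},{"x":-0.3,"y":0.5,"z":2.2,"rx":0,"ry":0,"rz":0,"hand":1},{"x":-0.3,"y":0.4,"z":1.8,"rx":0,"ry":0,"rz":0,"hand":1},{"x":0,"y":0,"z":1,"rx":0,"ry":0,"rz":0,"hand":1}])

```text
time_s: 9.0
tool_pos: [0.501, -0.2125, 0.1567]
tool_rot: [-2.702, -0.001, 1.771]
ft_force: [0.5, 0.6, -2.4]
opening: 0.202
gripper_force: 30.0
```

Emit:
move_arm(rows=[{"x":0,"y":0,"z":0,"rx":0,"ry":0,"rz":0,"hand":1},{"x":0,"y":0,"z":0,"rx":0,"ry":0,"rz":0,"hand":1}])

```text
time_s: 9.2
tool_pos: [0.5024, -0.2122, 0.1597]
tool_rot: [-2.705, 0.001, 1.771]
ft_force: [0.3, 0.4, -2.4]
opening: 0.203
gripper_force: 30.0
```

```bash
python3 - <<'E'
from tgt import *
p,R=cur(); s=bot.state(); print(p,s['tool_rot'],s['ft_force'],R.inv().apply(s['ft_force']),R.inv().apply(tcp(.045,0)-p)*100)
E
```

```text
[ 0.50244468 -0.21224447  0.15965864] [-2.70522173e+00  5.95605948e-04  1.77078481e+00] [ 0.27573479  0.41909464 -2.4417635 ] [0.35741894 1.35229956 2.06335081] [0.14237255 0.00780009 2.07384844]
```

Emit:
move_arm(rows=[{"x":0.1,"y":0,"z":0.6,"rx":0,"ry":0,"rz":0,"hand":1},{"x":0,"y":0,"z":0.6,"rx":0,"ry":0,"rz":0,"hand":1},{"x":0,"y":0,"z":0.4,"rx":0,"ry":0,"rz":0,"hand":1},{"x":0,"y":0,"z":0,"rx":0,"ry":0,"rz":0,"hand":1},{"x":0,"y":0,"z":0,"rx":0,"ry":0,"rz":0,"hand":1}])

```text
time_s: 9.7
tool_pos: [0.4954, -0.2131, 0.1447]
tool_rot: [-2.705, 0.0, 1.77]
ft_force: [0.7, 0.1, -1.5]
opening: 0.199
gripper_force: 30.0
```

Emit:
move_arm(rows=[{"x":0,"y":0,"z":0.1,"rx":0,"ry":0,"rz":0,"hand":1},{"x":0,"y":0,"z":0.1,"rx":0,"ry":0,"rz":0,"hand":1},{"x":0,"y":0,"z":0,"rx":0,"ry":0,"rz":0,"hand":1}])

```text
time_s: 10.0
tool_pos: [0.4945, -0.2132, 0.1428]
tool_rot: [-2.705, 0.0, 1.77]
ft_force: [0.6, -0.4, -2.8]
opening: 0.204
gripper_force: 30.0
```

Emit:
move_arm(rows=[{"x":0,"y":0,"z":0.1,"rx":0,"ry":0,"rz":0,"hand":1},{"x":0,"y":0,"z":0,"rx":0,"ry":0,"rz":0,"hand":1},{"x":0,"y":0,"z":0,"rx":0,"ry":0,"rz":0,"hand":1}])

```text
time_s: 10.3
tool_pos: [0.4941, -0.2133, 0.142]
tool_rot: [-2.705, 0.0, 1.77]
ft_force: [0.6, 0.7, -2.2]
opening: 0.203
gripper_force: 30.0
```

```bash
python3 - <<'E'
from tgt import *
p,R=cur(); s=bot.state(); print(p,s['tool_rot'],R.inv().apply(s['ft_force']),R.inv().apply(s['torque']),R.inv().apply(tcp(.045,0)-p)*100)
E
```

```text
[ 0.4941447  -0.21329574  0.14195009] [-2.70468133e+00  4.71959834e-04  1.77023796e+00] [0.56337476 1.56487379 1.70870618] [-0.78351464 -0.01012293 -0.05550993] [0.07943101 0.0155406  0.11635319]
```

No contact yet, with about 1 mm expected to go. I'll keep creeping down in 1 mm steps.

Emit:
move_arm(rows=[{"x":0,"y":0,"z":0.1,"rx":0,"ry":0,"rz":0,"hand":1},{"x":0,"y":0,"z":0,"rx":0,"ry":0,"rz":0,"hand":1},{"x":0,"y":0,"z":0,"rx":0,"ry":0,"rz":0,"hand":1}])

```text
time_s: 10.6
tool_pos: [0.4937, -0.2133, 0.141]
tool_rot: [-2.705, 0.0, 1.77]
ft_force: [0.5, 0.2, -2.9]
opening: 0.203
gripper_force: 30.0
```

Emit:
move_arm(rows=[{"x":0,"y":0,"z":0.1,"rx":0,"ry":0,"rz":0,"hand":1},{"x":0,"y":0,"z":0,"rx":0,"ry":0,"rz":0,"hand":1},{"x":0,"y":0,"z":0,"rx":0,"ry":0,"rz":0,"hand":1}])

```text
time_s: 10.9
tool_pos: [0.4937, -0.2134, 0.1408]
tool_rot: [-2.705, 0.001, 1.77]
ft_force: [1.1, 1.1, 5.5]
opening: 0.206
gripper_force: 30.0
```

```bash
python3 - <<'E'
from tgt import *
p,R=cur(); s=bot.state(); print(p,s['tool_rot'],R.inv().apply(s['ft_force']),R.inv().apply(s['torque']),R.inv().apply(tcp(.045,0)-p)*100)
E
```

```text
[ 0.49368711 -0.21337164  0.14082507] [-2.70544103e+00  9.57312265e-04  1.77041031e+00] [ 0.86564854 -1.14221039 -5.49516997] [-0.13099281  0.21945603 -0.04102994] [ 0.07774918  0.00993801 -0.0052278 ]
```

Contact with the board came at the predicted height. I'll ease off slightly and slide down-slope under the lip.

Emit:
move_arm(rows=[{"x":0,"y":0.5,"z":-0.05,"rx":0,"ry":0,"rz":0,"hand":1},{"x":0,"y":0.8,"z":0,"rx":0,"ry":0,"rz":0,"hand":1},{"x":0,"y":0.8,"z":0,"rx":0,"ry":0,"rz":0,"hand":1},{"x":0,"y":0.5,"z":0,"rx":0,"ry":0,"rz":0,"hand":1},{"x":0,"y":0,"z":0,"rx":0,"ry":0,"rz":0,"hand":1}])

```text
time_s: 11.4
tool_pos: [0.5176, -0.2086, 0.1294]
tool_rot: [-2.705, 0.001, 1.771]
ft_force: [2.6, -1.5, 5.8]
opening: 0.205
gripper_force: 30.0
```

Emit:
move_arm(rows=[{"x":0,"y":0.4,"z":0,"rx":0,"ry":0,"rz":0,"hand":1},{"x":0,"y":0.4,"z":0,"rx":0,"ry":0,"rz":0,"hand":1},{"x":0,"y":0.3,"z":0,"rx":0,"ry":0,"rz":0,"hand":1},{"x":0,"y":0.3,"z":0,"rx":0,"ry":0,"rz":0,"hand":1},{"x":0,"y":0,"z":0,"rx":0,"ry":0,"rz":0,"hand":1}])

```text
time_s: 11.9
tool_pos: [0.5297, -0.2062, 0.1237]
tool_rot: [-2.705, 0.001, 1.77]
ft_force: [0.3, -1.1, 5.2]
opening: 0.203
gripper_force: 30.0
```

```bash
python3 - <<'E'
from tgt import *
p,R=cur(); s=bot.state(); print(p,s['tool_rot'],R.inv().apply(s['ft_force']),R.inv().apply(s['torque']),R.inv().apply(tcp(0,0)-p)*100)
E
```

```text
[ 0.52967427 -0.2061785   0.12372481] [-2.70458143e+00  8.38009339e-04  1.77031656e+00] [-1.17004941 -2.1787624  -4.75444341] [-0.02841268 -0.09397143 -0.00738321] [ 0.08387518  0.4611895  -0.00438228]
```

Emit:
move_arm(rows=[{"x":0,"y":0.2,"z":0,"rx":0,"ry":0,"rz":0,"hand":1},{"x":0,"y":0.1,"z":0,"rx":0,"ry":0,"rz":0,"hand":1},{"x":0,"y":0,"z":0,"rx":0,"ry":0,"rz":0,"hand":1}])

```text
time_s: 12.2
tool_pos: [0.5322, -0.2057, 0.1225]
tool_rot: [-2.704, 0.001, 1.77]
ft_force: [-0.6, -0.2, 7.1]
opening: 0.203
gripper_force: 30.0
```

Emit:
move_arm(rows=[{"x":0,"y":0.1,"z":0,"rx":0,"ry":0,"rz":0,"hand":1},{"x":0,"y":0,"z":0,"rx":0,"ry":0,"rz":0,"hand":1}])

```text
time_s: 12.4
tool_pos: [0.533, -0.2056, 0.1222]
tool_rot: [-2.704, 0.001, 1.77]
ft_force: [-0.4, 0.2, 7.8]
opening: 0.204
gripper_force: 30.0
```

```bash
python3 - <<'E'
from tgt import *
p,R=cur(); s=bot.state(); print(p,s['tool_rot'],R.inv().apply(s['ft_force']),R.inv().apply(s['torque']),R.inv().apply(tcp(0,0)-p)*100)
E
```

```text
[ 0.5329559  -0.20556364  0.12217404] [-2.70423894e+00  8.98431711e-04  1.77014829e+00] [ 0.22940709 -3.6497274  -6.95233544] [ 0.31505573 -0.07448863  0.0390418 ] [ 0.08853774  0.09307176 -0.00362641]
```

Emit:
move_arm(rows=[{"x":0,"y":0.1,"z":-0.03,"rx":0,"ry":0,"rz":0,"hand":1},{"x":0,"y":0,"z":0,"rx":0,"ry":0,"rz":0,"hand":1}])

```text
time_s: 12.6
tool_pos: [0.534, -0.2053, 0.1217]
tool_rot: [-2.705, 0.001, 1.77]
ft_force: [-0.5, 0.1, 4.9]
opening: 0.205
gripper_force: 30.0
```

Emit:
move_arm(rows=[{"x":0,"y":0.1,"z":0,"rx":0,"ry":0,"rz":0,"hand":1},{"x":0,"y":0,"z":0,"rx":0,"ry":0,"rz":0,"hand":1}])

```text
time_s: 12.8
tool_pos: [0.5346, -0.2051, 0.1214]
tool_rot: [-2.704, 0.001, 1.77]
ft_force: [-1.6, -0.8, 5.5]
opening: 0.203
gripper_force: 30.0
```

```bash
python3 - <<'E'
from tgt import *
p,R=cur(); s=bot.state(); print(p,s['tool_rot'],R.inv().apply(s['ft_force']),R.inv().apply(s['torque']),R.inv().apply(tcp(0,0)-p)*100)
E
```

```text
[ 0.53461986 -0.20514916  0.12138698] [-2.70425243e+00  6.00549121e-04  1.77023265e+00] [-0.45768687 -3.86685432 -4.23543455] [ 0.11246377 -0.10664472  0.00287656] [ 0.08081199 -0.09542884 -0.00234405]
```

Emit:
move_arm(rows=[{"x":0,"y":0.1,"z":0,"rx":0,"ry":0,"rz":0,"hand":1},{"x":0,"y":0,"z":0,"rx":0,"ry":0,"rz":0,"hand":1}])

```text
time_s: 13.0
tool_pos: [0.5347, -0.2052, 0.1214]
tool_rot: [-2.702, 0.001, 1.77]
ft_force: [-5.4, -0.3, 9.4]
opening: 0.203
gripper_force: 30.0
```

```bash
python3 - <<'E'
from tgt import *
p,R=cur(); s=bot.state(); print(p,s['tool_rot'],R.inv().apply(s['ft_force']),R.inv().apply(s['torque']),R.inv().apply(tcp(0,0)-p)*100)
E
```

```text
[ 0.53469023 -0.20521186  0.12135328] [-2.70217931e+00  6.44653964e-04  1.76987907e+00] [ 0.73116438 -8.81883306 -6.25716224] [ 1.27755227  0.14293889 -0.03007548] [ 0.08831486 -0.10201635 -0.00278436]
```

The ledge is reached: travel stopped with about 9 N along the slope. I'll release and back straight off.

Emit:
move_arm(rows=[{"x":0,"y":-0.05,"z":-0.02,"rx":0,"ry":0,"rz":0,"hand":1},{"x":0,"y":0,"z":0,"rx":0,"ry":0,"rz":0,"hand":0.5},{"x":0,"y":0,"z":0,"rx":0,"ry":0,"rz":0,"hand":0.2},{"x":0,"y":0,"z":0,"rx":0,"ry":0,"rz":0,"hand":0},{"x":0,"y":0,"z":0,"rx":0,"ry":0,"rz":0,"hand":0}])

```text
time_s: 13.5
tool_pos: [0.5351, -0.2048, 0.1211]
tool_rot: [-2.705, 0.0, 1.771]
ft_force: [0.3, -0.1, 0.4]
opening: 0.432
gripper_force: 0.0
```

Emit:
move_arm(rows=[{"x":0,"y":0,"z":-1,"rx":0,"ry":0,"rz":0,"hand":0},{"x":0,"y":0,"z":-2,"rx":0,"ry":0,"rz":0,"hand":0},{"x":0,"y":0,"z":-3,"rx":0,"ry":0,"rz":0,"hand":0},{"x":0,"y":0,"z":-3,"rx":0,"ry":0,"rz":0,"hand":0},{"x":0,"y":0,"z":-3,"rx":0,"ry":0,"rz":0,"hand":0}])

```text
time_s: 14.0
tool_pos: [0.5854, -0.1946, 0.2319]
tool_rot: [-2.705, 0.0, 1.77]
ft_force: [1.2, -0.3, 0.6]
opening: 0.5
gripper_force: 0.0
```

Emit:
move_arm(rows=[{"x":-3,"y":0,"z":-1,"rx":0,"ry":0,"rz":0,"hand":0},{"x":-4,"y":0,"z":0,"rx":0,"ry":0,"rz":0,"hand":0},{"x":-4,"y":0,"z":0,"rx":0,"ry":0,"rz":0,"hand":0},{"x":-4,"y":0,"z":0,"rx":0,"ry":0,"rz":0,"hand":0},{"x":-4,"y":0,"z":0,"rx":0,"ry":0,"rz":0,"hand":0}])

```text
time_s: 14.5
tool_pos: [0.6267, -0.3818, 0.2401]
tool_rot: [-2.705, 0.001, 1.77]
ft_force: [0.9, -0.3, 0.4]
opening: 0.5
gripper_force: 0.0
```

Emit:
move_arm(rows=[{"x":-3,"y":0,"z":0,"rx":0,"ry":0,"rz":0,"hand":0},{"x":0,"y":0,"z":0,"rx":0,"ry":0,"rz":0,"hand":0},{"x":0,"y":0,"z":0,"rx":0,"ry":0,"rz":0,"hand":0}])

```text
time_s: 14.8
tool_pos: [0.6328, -0.4095, 0.2389]
tool_rot: [-2.705, -0.0, 1.77]
ft_force: [-0.0, 0.8, -0.5]
opening: 0.504
gripper_force: 0.0
```

```bash
python3 - <<'E'
from tgt import *
f=grab('side');g=grab('top')
a=cv2.resize(f['color'][110:230,250:410],(400,300),interpolation=cv2.INTER_CUBIC); b=cv2.resize(g['color'][100:220,330:490],(400,300),interpolation=cv2.INTER_CUBIC); cv2.imwrite('pics/s5.png',np.hstack([a,b]))
M=np.c_[ex,ey,ez]; q=(pts(g)-led)@M; ok=g['range_z']>0
t=q[ok&(abs(q[...,2]-.0148)<.004)&(q[...,0]>0)&(q[...,0]<.2)&(abs(q[...,1])<.08)]
print('panel',len(t),np.median(t[:,2]),cv2.minAreaRect((t[:,:2]*1000).astype(np.float32)),t.min(0).round(4),t.max(0).round(4))
t=q[ok&(abs(q[...,2]-.040)<.005)&(q[...,0]>.1)&(q[...,0]<.17)&(abs(q[...,1])<.08)]
print('batten',len(t),np.median(t[:,2]),cv2.minAreaRect((t[:,:2]*1000).astype(np.float32)))
t=q[ok&(abs(q[...,2]-.026)<.004)&(q[...,0]>-.03)&(q[...,0]<.03)&(abs(q[...,1])<.09)]
print('lip',cv2.minAreaRect((t[:,:2]*1000).astype(np.float32)))
P=pts(g);z=P[...,2];v,u=np.mgrid[:400,:640]
for nm,(a,b,c,e,h) in dict(cup=(338,108,368,140,.07),gl=(343,136,363,160,.07),jar=(345,174,372,202,.06)).items():
    m=(u>a)&(u<c)&(v>b)&(v<e)&ok&(z>h)&(z<.1); print(nm,m.sum() and cv2.minEnclosingCircle(P[m][:,:2].astype(np.float32)))
E
```

```text
panel 1711 0.01589122284251372 ((91.0329360961914, 2.4066543579101562), (111.80415344238281, 176.4259033203125), 89.84982299804688) [ 0.0029 -0.0535  0.0108] [0.1794 0.0584 0.0188]
batten 243 0.04120478254936564 ((133.74244689941406, 2.394428253173828), (21.693124771118164, 91.33755493164062), 1.1050808429718018)
lip ((-2.361660957336426, 0.6821670532226562), (29.792314529418945, 149.43258666992188), 0.5033018589019775)
cup ((0.6533606052398682, 0.0023348962422460318), 0.04520433023571968)
gl ((0.5950322151184082, -0.0017985013546422124), 0.018668126314878464)
jar ((0.4822487533092499, -0.015223173424601555), 0.024845220148563385)
```

View pics/s5.png

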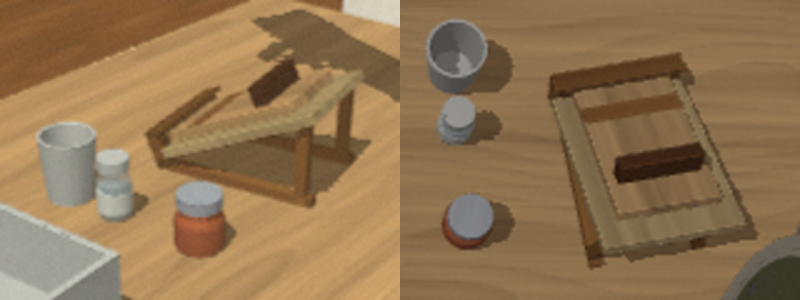

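The final view shows the panel on the board, batten up at (660,162). Its low end is under the lip at (620,75), its far end measures at 179 mm against 180 nominal, and it sits within about 2 mm of centre. The jars and cup are at the same pixels as before. I'll do a quick image comparison on the cup and jars, then hand in.

```bash
python3 - <<'E'
from h import *
a=cv2.imread('pics/top0.png'); g=grab('top')['color']
r=(slice(105,205),slice(338,375)); d=cv2.absdiff(a[r],g[r]).max(-1)
s,_=cv2.phaseCorrelate(a[105:142,335:370].mean(-1),g[105:142,335:370].mean(-1)); print((d>40).sum(),s)
if (d>40).sum()<60: print(bot.state()['joint_vel'].max(), bot.finish_job())
E
```

```text
0 (0.013401813303474341, 0.02561626802553363)
the job is handed in; nothing more can be done
0.0038527297788992724 None
```

The panel was drawn out of the bin at a slant and now lies batten-up on the sloping rest, lower end home under the lip against the ledge and about 2 mm off centre; the jars and cup did not move, and the job was handed in at about 15 s.

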